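# Leak-test the next tweeter: clear the sprung test ring, load it, press it home and hold

### The job

Take the tested tweeter out of the sprung white ring of the air-leak tester and set it down gently, face down, centred over the empty hole of the blue board. Then lay the waiting tweeter from the plywood board face down into the ring, press it down until the ring is fully home on its stop so that the soft orange seal inside is squeezed, and finish while the gripper is still holding it down there, as nothing else keeps the springs compressed. Leave the third tweeter on the blue board and the other things on the table where they are.

Things in the scene. Friction and masses are not known exactly. Their poses are not given: they have to be found in the camera images.
- waiting_tweeter: tweeter to be tested, 0.38 kg, face down on the plywood board: lowest a black round flange, 76 mm across, 4 mm thick; on it a grey round magnet, 55 mm across, 26 mm high: grip this. The dome bulges 7 mm below the flange face and must hang free. Origin: centre of the magnet's flat top, 30 mm above the flange face it lies on; z axis points DOWN when face down; round, so yaw is free
- tested_tweeter: the tweeter tested before, identical, lying face down in the ring of the tester at the start; origin and axes as for the waiting one
- shelved_tweeter: a third identical tweeter, lying face down over one hole of the blue board; leave it alone
- tester: air-leak tester, fixed: aluminium base plate 185 x 150 mm, 14 mm high with feet; a white floating ring on three springs; inside the ring a fixed steel chamber with a soft orange seal on top; behind the ring a gauge (to 75 mm high, 60 to 115 mm from the ring's axis). Origin on the table on the ring's vertical axis; x points to the gauge, z up
- ring_seat (a point): centre of the white ring's ledge, on which a tweeter's flange lies; moves with the ring, 50 mm above the table when up. The ledge is open in the middle (65 mm). A rim rises 5.5 mm above it, inside 79 mm across (3 mm wider than the flange), flaring to about 83 mm at the top as a lead-in. Three screw heads, 55 mm from the axis, reach 55 mm above the table
- ring (a joint): downward travel of the white ring (m): 0 up, 0.014 fully home on its stop. Springs push it up with 6.5 N at the top plus 0.4 N per mm: it does not sink under a tweeter's weight and rises again when let go
- seal (a joint): how far the soft orange seal is squeezed (m), 0 free. A tweeter's flange face meets it when the ring is 10 mm down; it then resists with 1 N plus 2 N per mm; about 0.004 when the ring is home, where a hand must press with about 13 to 18 N in all. The gauge's red needle turns with it
- blue_board: blue painted rest board, 200 x 100 x 18 mm, fixed, with two through holes 55 mm across, 100 mm apart along its x axis; origin under its centre
- blue_board_hole0 (a point): centre of the mouth of the EMPTY hole of the blue board, in its top face 18 mm above the table (50 mm from the board's centre to its -x side); the tested tweeter goes here
- plain_board: unpainted plywood rest board of the same size, fixed; the waiting tweeter lies over its +x hole, its other hole is empty
- mug: white mug, 92 mm high, bystander
- wax: round wax tin with black lid, 67 mm across, 64 mm high, bystander
- tape: roll of black tape, 66 mm across, 19 mm high, bystander
- coil: copper coil on a spool, 58 mm across, 22 mm high, bystander
- red_screwdriver: screwdriver with red handle, 202 mm long, bystander
Things that resemble listed ones, but are neither listed nor needed, are in the scene too. What is shaped like the waiting_tweeter but pink or yellow is not meant.

How it is judged:
By the outcome, as a careful person would: the job done as asked, in the order asked, and still so for the second after the job is handed in, while the arm keeps its last pose, push and grip.
It also fails if it takes over 61 s, if anything falls off the work surface, if the arm or the gripper's body presses on something with over 40 N, if the wrist force passes 120 N, or if a joint passes its speed limit or range.

### The arm

A 7-joint arm with a two-finger parallel gripper is mounted at the origin on the work surface; the furniture and walls round the work are solid. World frame = base frame: x ahead of the robot, y to its left, z up, the work surface at z = 0. Lengths are in mm, angles in rad, forces in N, time in s.
With the tool pointing down it reaches from about 350 to 900 mm from the base axis. Payload 8.1 kg.
Tool frame: the origin (TCP) lies on the centre line of the jaws, within the pads' length; the fingertips stand 8 mm ahead of it and the grasp point (between the pads) lies 11 mm behind it; z points along the fingers, y is the direction in which the jaws open and shut (so a half turn about z gives the same grasp; the last joint's range is limited). The gripper opens to 85 mm and grips with 20 to 120 N. Pads are 22 mm wide; open, the fingers measure 114 mm over their backs; the gripper's body (76 mm by 85 mm) begins 54 mm behind the grasp point. The pads swing forward as they close: fully open they stand 13 mm farther back than shut.
Start: joints at [1.217, 0.434, 0.025, 1.573, -0.012, 1.134, -0.075], TCP at [155.087, -605.466, 239.323] pointing down, gripper open.
Joint ranges: [-2.62, 2.62], [-0.44, 2.09], [-1.27, 1.32], [0.08, 2.57], [-1.32, 4.46], [0.12, 2], [-2.74, 2.74]. Speed limits (rad/s): [2.22, 2.22, 3.01, 3.01, 3.14, 3.14, 3.14].

### API

Orientations are given as a unit quaternion [w, x, y, z].
In Python, from workcell import manip gives the robot as it stands. The module is installed in compiled form; this text tells all that it offers. Calls block until the motion is done:
- manip.movep(position, orientation): joint-space move of the TCP to a pose.
- manip.move_l(position, orientation=None, feed=150, force_limit=None): straight line of the TCP; orientation=None keeps the orientation; feed is the mean speed in mm/s. With force_limit (N) it stops when the force on the tool has changed by that much, and returns True; else False.
- manip.move_joints(angles): joint-space move.
- manip.open() and manip.grab(): open the fingers fully, or close them until they stop; the grip force is fixed at half the most.
- manip.sleep(seconds).
- manip.inverse_kinematics(position, orientation): joint angles nearest the present ones, or None.
- manip.observe(): the state.
- manip.snapshot(name): name is "side" or "top" or "wrist"; returns the picture (384x512x3 uint8, red, green, blue); there is no depth.
- manip.calibration(name): a dict with "fx", "fy", "cx", "cy" (pixels), "camera_from_world" (4x4, takes a point from world to camera coordinates). Camera axes: x right, y up, looking along -z (the intrinsics and any distortion apply to the point x, -y, -z); pixel columns grow to the right and rows downward; lengths in mm; the calibration is good to about 2 mm. A picture is of the moment at which its call begins: read the wrist's pose just before it. calibration takes no time and is no camera call; for the wrist camera it gives the pose at the moment of the call.
A pose or a line that the arm cannot do raises manip.MotionError and nothing moves.
- manip.sign_off(): hands the job in, once; it reports no verdict.
The state is a dict: "time_s": time; "q": joint angles; "dq": joint speeds; "joint_torque": joint torques, N m; "tool_pos": TCP position; "ee_rot": TCP orientation; "force": force on the tool from outside, world axes, zero at the start; "wrist_torque": the same for the moment, N m; "width": finger opening in mm.
Only numpy, scipy, OpenCV 4.12 (cv2) and the standard library are available. Lean on these libraries where they do the work, as an engineer would, in place of code of your own. Each camera call takes 0.05 s, during which the arm holds its last target.

## Working session

There is one attempt and no reset: what is moved stays moved. The work goes in short steps, each a Python script; the robot and the scene stay as the last script left them, time stands still between calls to the robot, and variables do not carry over. Pictures are saved under pics/ and viewed, and the job is handed in when it is done.

```bash
mkdir -p pics; ls
python3 - <<'E'
from workcell import manip
import cv2
for n in ["side","top","wrist"]:
    c=manip.calibration(n); print(n,c)
    cv2.imwrite(f"pics/{n}0.png",manip.snapshot(n)[:,:,::-1])
print(manip.observe())
E
```

```text
pics
side {'fx': 394.32793128381456, 'fy': 394.32793128381456, 'cx': 258.04049483613596, 'cy': 193.32013534030162, 'camera_from_world': array([[-9.56912786e-01, -2.90269761e-01, -7.83487846e-03,
         5.02698639e+02],
       [ 1.01609525e-01, -3.60001451e-01,  9.27401995e-01,
        -1.45494951e+02],
       [-2.72017323e-01,  8.86646728e-01,  3.73984164e-01,
        -1.05476702e+03],
       [ 0.00000000e+00,  0.00000000e+00,  0.00000000e+00,
         1.00000000e+00]])}
top {'fx': 442.35670346458556, 'fy': 442.35670346458556, 'cx': 253.7208242339008, 'cy': 195.4200422159761, 'camera_from_world': array([[-1.05286098e-02, -9.99936857e-01, -3.92812475e-03,
         1.64939060e+01],
       [ 9.92657217e-01, -1.09251996e-02,  1.20466964e-01,
        -5.06300405e+02],
       [-1.20502272e-01, -2.63093173e-03,  9.92709565e-01,
        -1.22166635e+03],
       [ 0.00000000e+00,  0.00000000e+00,  0.00000000e+00,
         1.00000000e+00]])}
wrist {'fx': 268.56589582705124, 'fy': 268.56589582705124, 'cx': 259.9809183661386, 'cy': 189.05145309417242, 'camera_from_world': array([[ 2.49089391e-
[... 315 characters left out ...]
0]])}
{'time_s': 0.15, 'q': array([ 1.21741414,  0.43504923,  0.0250022 ,  1.57386408, -0.01162927,
        1.13403754, -0.07507738]), 'dq': array([ 0.00095383, -0.00247427,  0.00122992, -0.00196653, -0.00040341,
       -0.00055301, -0.00058106]), 'joint_torque': array([ 2.09012927e-03, -6.70888138e+01,  1.02596473e+00, -3.16451097e+01,
        1.55560247e-02,  9.10952745e-03, -1.44378504e-05]), 'tool_pos': array([ 154.95686033, -605.09803257,  238.72437516]), 'ee_rot': array([-5.93753626e-04,  9.92153879e-01,  1.25021250e-01, -1.23080273e-04]), 'force': array([-0.04550508, -0.39678984, -0.46085791]), 'wrist_torque': array([ 0.00092337,  0.01086406, -0.00872491]), 'width': 85.16418925061926}
```

View pics.

View pics/top0.png

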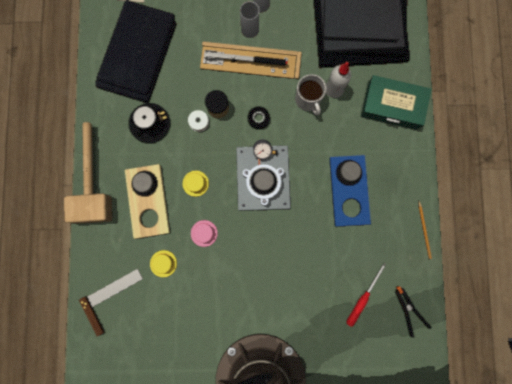

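View pics/side0.png

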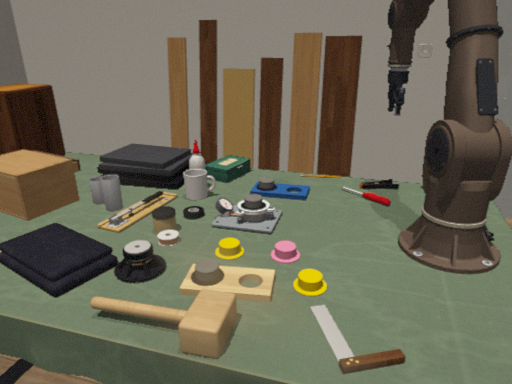

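View pics/wrist0.png

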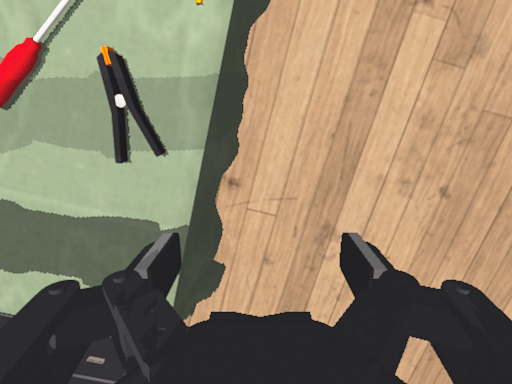

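```bash
cat > h.py <<'E'
import numpy as np, cv2
from workcell import manip
def ray(c,u,v,z):
    M=c["camera_from_world"];R=M[:3,:3];t=M[:3,3]
    d=np.array([(u-c["cx"])/c["fx"],-(v-c["cy"])/c["fy"],-1.])
    o=-R.T@t; d=R.T@d
    return o+d*(z-o[2])/d[2]
def proj(c,p):
    M=c["camera_from_world"];q=M[:3,:3]@np.asarray(p,float)+M[:3,3]
    return np.array([c["cx"]+c["fx"]*q[0]/-q[2],c["cy"]+c["fy"]*-q[1]/-q[2]])
def crop(src,dst,x0,y0,x1,y1,s):
    im=cv2.imread(src)[y0:y1,x0:x1]
    cv2.imwrite(dst,cv2.resize(im,None,fx=s,fy=s,interpolation=cv2.INTER_CUBIC))
E
python3 - <<'E'
from h import *
crop("pics/top0.png","pics/c1.png",220,130,380,240,5)
crop("pics/top0.png","pics/c2.png",110,150,230,250,5)
E
```

```text
(no output)
```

View pics/c1.png

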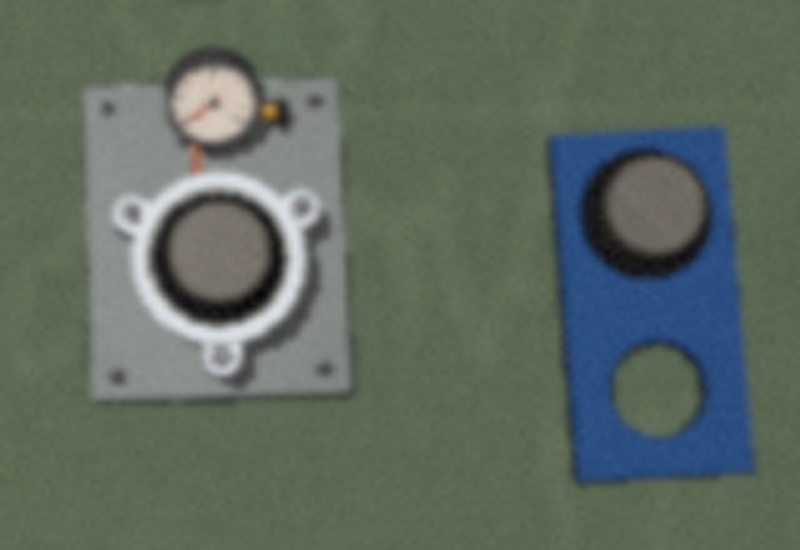

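View pics/c2.png

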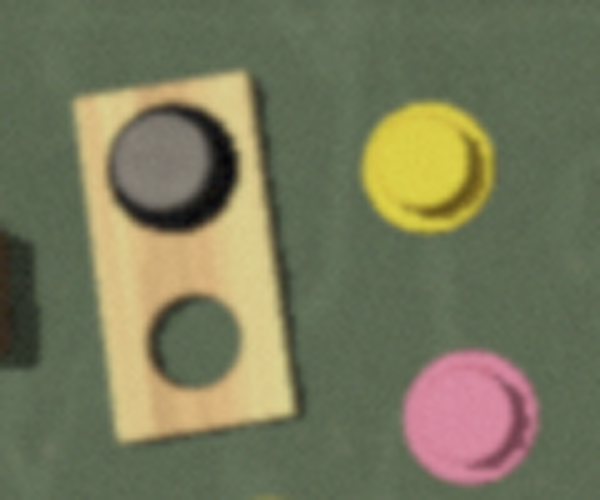

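Run:
```python
from h import *
c=manip.calibration("top")
def p(n,x,y,ox,oy,z):
    u=(x+.5)/5-.5+ox; v=(y+.5)/5-.5+oy
    r=ray(c,u,v,z); print(n,(round(u,1),round(v,1)),r.round(1),np.hypot(*r[:2]).round())
p("tested",219,252,220,130,80)
p("ring",220,257,220,130,55)
p("hole0",658,390,220,130,18)
p("shelved",656,204,220,130,48)
for k in [(550,134),(724,127),(755,471),(578,482)]: p("bcorner",*k,220,130,18)
p("waiting",163,160,110,150,48)
p("phole",195,341,110,150,18)
for k in [(74,98),(246,70),(299,414),(120,443)]: p("pcorner",*k,110,150,18)
for n,x,y,z in [("mug",311,92,92),("gauge",262,150,75)]: print(n,ray(c,x,y,z).round())
```

```text
tested (263.4, 180.0) [542.6 -16.   80. ] 543.0
ring (263.6, 181.0) [543.7 -17.   55. ] 544.0
hole0 (351.2, 207.6) [ 470.  -266.1   18. ] 540.0
shelved (350.8, 170.4) [ 572.1 -262.4   48. ] 629.0
bcorner (329.6, 156.4) [ 619.1 -209.3   18. ] 654.0
bcorner (364.4, 155.0) [ 622.1 -309.9   18. ] 695.0
bcorner (370.6, 223.8) [ 423.3 -319.4   18. ] 530.0
bcorner (335.2, 226.0) [ 418.1 -218.9   18. ] 472.0
waiting (142.2, 181.6) [546.8 323.4  48. ] 635.0
phole (148.6, 217.8) [447.1 310.8  18. ] 545.0
pcorner (124.4, 169.2) [588.3 383.2  18. ] 702.0
pcorner (158.8, 163.6) [603.5 284.2  18. ] 667.0
pcorner (169.4, 232.4) [405.1 251.1  18. ] 477.0
pcorner (133.6, 238.2) [389.8 352.2  18. ] 525.0
mug [ 786. -151.   92.]
gauge [627. -13.  75.]
```

Run:
```python
from h import *
from scipy.spatial.transform import Rotation as Ro
c=manip.calibration("wrist");M=c["camera_from_world"];o=manip.observe()
p=-M[:3,:3].T@M[:3,3]; w,x,y,z=o["ee_rot"];R=Ro.from_quat([x,y,z,w])
print("cam in tool",R.inv().apply(p-o["tool_pos"]), "look",R.inv().apply(M[:3,:3].T@[0,0,-1]))
print(manip.inverse_kinematics([543,-16.5,190],[0,1,0,0]),manip.inverse_kinematics([543,-16.5,66],[0,1,0,0]),manip.inverse_kinematics([470,-266,40],[0,1,0,0]),manip.inverse_kinematics([547,323,40],[0,1,0,0]))
t=o["time_s"]
manip.movep([543,-16.5,190],[0,1,0,0])
o=manip.observe();print(o["time_s"]-t,o["tool_pos"],o["force"])
c=manip.calibration("wrist");im=manip.snapshot("wrist")
np.save("pics/cw1.npy",c["camera_from_world"])
cv2.imwrite("pics/w1.png",im[:,:,::-1])
for n,p in [("magtop",[542.6,-16,80]),("ring",[543.7,-17,55])]:print(n,proj(c,p))
```

```text
cam in tool [ 7.03336376e+01  3.27235194e-02 -1.35272433e+02] look [-2.73699691e-01  4.58159573e-04  9.61815091e-01]
[ 0.26976629  0.39331133 -0.44911972  1.80853857  0.20107335  0.98476627
 -1.83211392] [ 0.15618551  0.53536954 -0.30679634  1.93468312  0.23960425  0.70655512
 -1.8643435 ] [ 0.48447935  0.55258187 -0.0935953   1.97262459  0.08452384  0.6200343
 -1.23489253] [-0.23349869  0.74536068 -0.59565175  1.69681247  0.52401466  0.86408229
 -2.62538148]
2.5083 [543.0699105  -17.56811279 189.94835188] [0.51787157 0.01724524 0.05220922]
magtop [258.38310807 190.04853214]
ring [259.4698365  182.35828415]
```

View pics/w1.png

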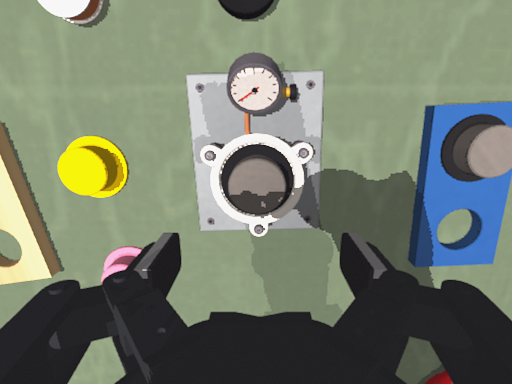

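Run:
```python
from h import *
crop("pics/w1.png","pics/w1c.png",190,110,330,250,5)
```

```text
(no output)
```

View pics/w1c.png

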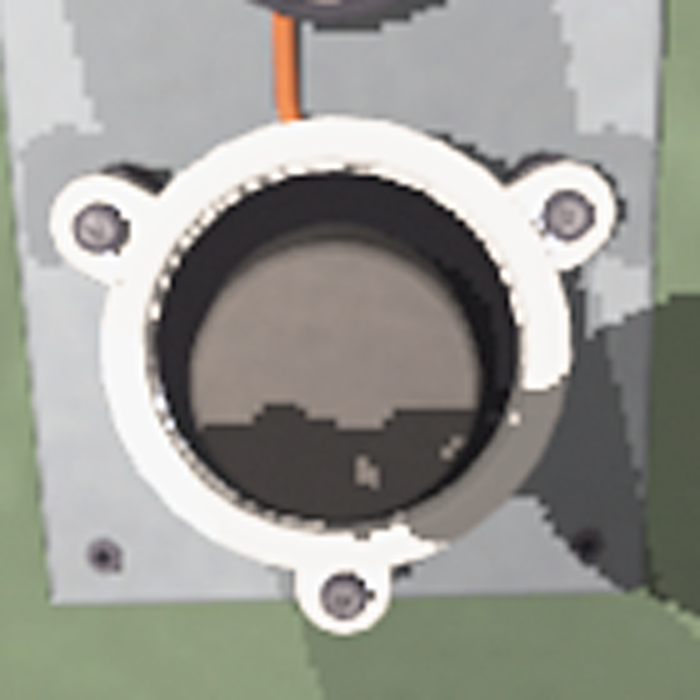

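Run:
```python
from h import *
c=manip.calibration("wrist"); c["camera_from_world"]=np.load("pics/cw1.npy")
def p(x,y,z): return ray(c,(x+.5)/5-.5+190,(y+.5)/5-.5+110,z)
print(p(334,383,80)); L=p(190,383,80);R=p(478,383,80);print(L-R,p(334,240,80)-p(334,525,80))
s=[p(101,226,55),p(568,213,55),p(342,596,55)];m=np.mean(s,0);print(m,[np.linalg.norm(a-m) for a in s])
print(p(335,347,55)) # rim
```

```text
[546.392602   -14.13067265  80.        ]
[3.07264828e-02 5.45221444e+01 0.00000000e+00] [55.96629762 -0.22853727  0.        ]
[546.27009986 -14.43205525  55.        ] [np.float64(54.276281066296804), np.float64(54.787374731154415), np.float64(54.94342187360658)]
[547.29066731 -14.03260859  55.        ]
```

Run:
```python
from h import *
o=manip.observe();print(o["time_s"],o["tool_pos"],o["ee_rot"])
Q=[0,1,0,0]
print(manip.move_l([544.7,-15.4,66],Q,feed=90,force_limit=8))
o=manip.observe();print(o["time_s"],o["tool_pos"],o["ee_rot"],o["force"])
c=manip.calibration("wrist");im=manip.snapshot("wrist");cv2.imwrite("pics/w2.png",im[:,:,::-1]);np.save("pics/cw2.npy",c["camera_from_world"])
```

```text
2.7083 [543.06216902 -17.51761295 189.98337783] [ 1.74534126e-04  9.99999712e-01 -7.38669555e-04 -1.21073955e-05]
False
4.2333 [545.08788438 -15.36648151  66.51967179] [-7.87817545e-06  9.99999880e-01 -2.15015501e-05  4.88717209e-04] [ 0.06551009  0.11696776 -0.36796677]
```

View pics/w2.png

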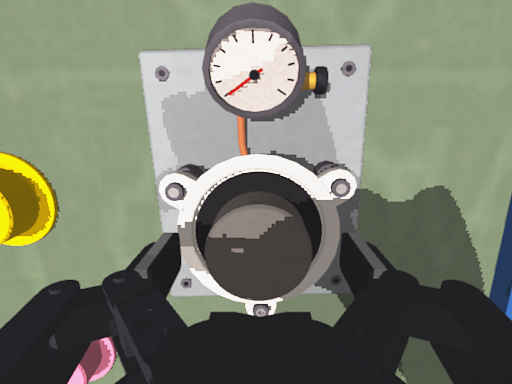

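Run:
```python
from h import *
manip.grab()
o=manip.observe();print(o["time_s"],o["tool_pos"],o["force"],o["width"],o["wrist_torque"])
c=manip.calibration("wrist");im=manip.snapshot("wrist");cv2.imwrite("pics/w3.png",im[:,:,::-1]);np.save("pics/cw3.npy",c["camera_from_world"])
crop("pics/w3.png","pics/w3c.png",130,130,390,330,3)
```

```text
4.675 [544.87887847 -15.32219522  66.23784476] [-1.17608549 -0.49803833  2.77264552] 53.01325851005465 [0.09989188 0.09088967 0.04416303]
```

View pics/w3c.png

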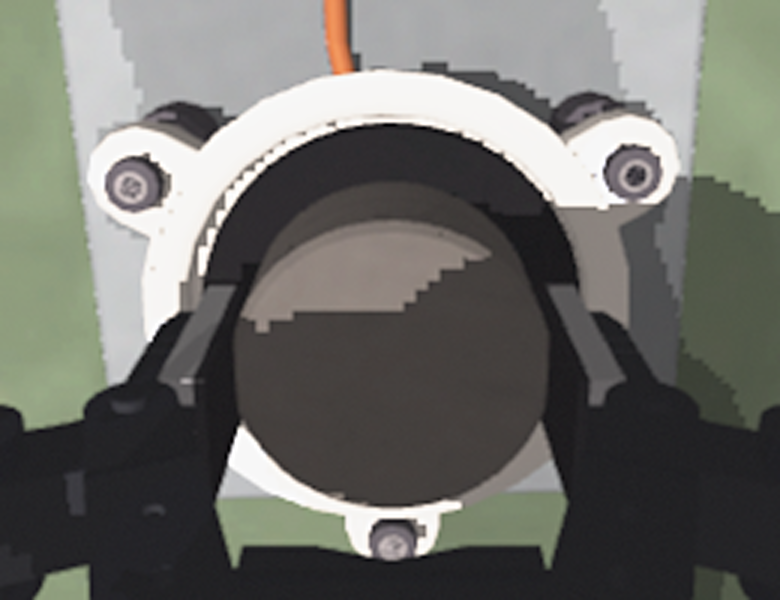

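Run:
```python
from h import *
for k in (2,3):
  c=manip.calibration("wrist"); c["camera_from_world"]=np.load(f"pics/cw{k}.npy")
  for p in [(544.9,-15.3,80),(544.9+11,-15.3+27.5,80),(544.9-11,-15.3+27.5,80),(544.9+11,-15.3+27.5,58)]: 
    q=proj(c,p);print(q, (q-[130,130])*3)
c["camera_from_world"]=np.load(f"pics/cw3.npy")
f=lambda x,y,z:ray(c,(x+.5)/3-.5+130,(y+.5)/3-.5+130,z)
print("mag",f(391,363,80), (f(234,363,80)-f(549,363,80))[1],(f(391,220,80)-f(391,506,80))[0])
s=[f(133,184,55),f(634,174,55),f(393,540,55)];print("ring",np.mean(s,0))
```

```text
[260.00925161 256.8678845 ] [390.02775484 380.6036535 ]
[204.68499379 237.04689501] [224.05498138 321.14068504]
[207.02327297 275.74761185] [231.0698189  437.24283554]
[212.25298898 220.05430297] [246.75896693 270.16290891]
[260.12615228 256.77919397] [390.37845683 380.3375819 ]
[204.66188845 236.90507995] [223.98566535 320.71523985]
[207.00811894 275.69481049] [231.02435683 437.08443146]
[212.25151822 219.87387578] [246.75455466 269.62162734]
mag [548.34480849 -15.23239971  80.        ] 52.84573627239921 53.51167927285769
ring [546.19161989 -14.3791169   55.        ]
```

Run:
```python
from h import *
Q=[0,1,0,0]
manip.move_l([544.9,-15.3,85],Q,feed=50)
o=manip.observe();print(o["time_s"],o["tool_pos"],o["force"],o["width"])
manip.move_l([544.9,-15.3,150],Q,feed=150)
o=manip.observe();print(o["time_s"],o["tool_pos"],o["force"],o["width"])
manip.movep([430,-266,150],Q)
manip.sleep(0.15)
o=manip.observe();print(o["time_s"],o["tool_pos"],o["force"],o["width"])
c=manip.calibration("wrist");im=manip.snapshot("wrist");cv2.imwrite("pics/w4.png",im[:,:,::-1]);np.save("pics/cw4.npy",c["camera_from_world"])
print(proj(c,(470,-266,18)))
im=manip.snapshot("top");cv2.imwrite("pics/t4.png",im[:,:,::-1])
```

```text
5.2583 [544.83889269 -15.38406351  85.11636596] [ 0.13804377  0.54817286 -4.58997782] 52.64128051170753
5.8417 [544.44362738 -15.49719189 149.35280827] [-0.84590256 -0.14908578 -3.72998391] 53.03097663894707
7.0583 [ 431.17217571 -264.3693963   149.98626608] [ 0.11619177 -0.60617197 -3.52755029] 52.96103646988519
[261.96227123 145.80089106]
```

View pics/w4.png

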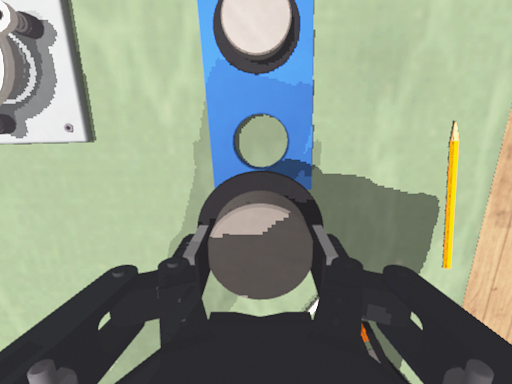

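View pics/t4.png

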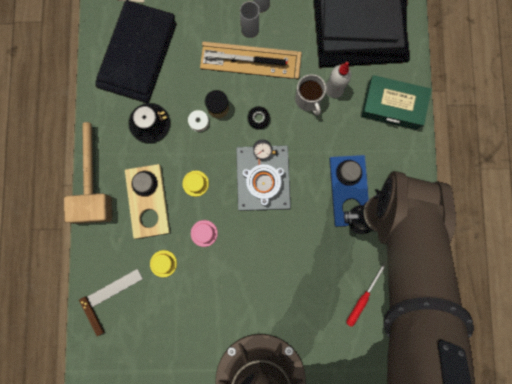

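Run:
```python
from h import *
crop("pics/w4.png","pics/w4c.png",190,95,340,305,4)
```

```text
(no output)
```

View pics/w4c.png

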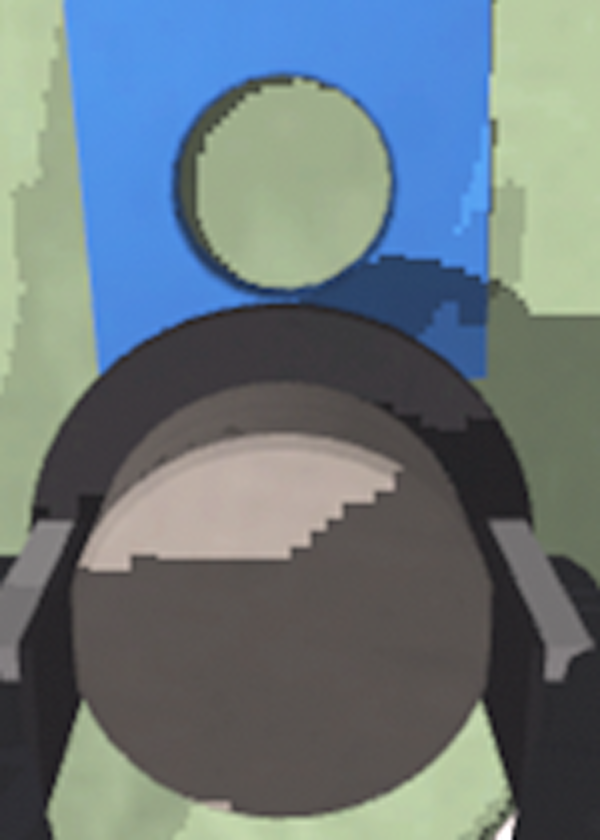

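Run:
```python
from h import *
c=manip.calibration("wrist"); c["camera_from_world"]=np.load(f"pics/cw4.npy")
f=lambda x,y,z:ray(c,(x+.5)/4-.5+190,(y+.5)/4-.5+95,z)
print("hole",f(285,185,18),f(174,185,18)-f(396,185,18),f(285,73,18)-f(285,297,18))
for z in (164,160): print("mag",f(282,625,z),f(72,625,z)-f(492,625,z),f(282,433,z)-f(282,816,z))
for z in (138,135): print("fl",f(282,305,z),f(33,520,z),f(532,520,z))
ct=manip.calibration("top")
```

```text
hole [ 474.81642339 -264.90034125   18.        ] [-0.22418248 54.64032957  0.        ] [54.57752678  0.27057867  0.        ]
mag [ 434.67688976 -264.33500283  164.        ] [-0.22945681 52.75029372  0.        ] [53.64414304  0.22503086  0.        ]
mag [ 432.47650053 -264.34410505  160.        ] [-0.23702279 54.48965323  0.        ] [55.41297585  0.23245091  0.        ]
fl [ 470.15179422 -264.18535678  138.        ] [ 437.51396659 -227.4355523   138.        ] [ 437.83070841 -301.345612    138.        ]
fl [ 469.51523259 -264.18793097  135.        ] [ 436.21272718 -226.68970724  135.        ] [ 436.53591953 -302.10496438  135.        ]
```

Run:
```python
from h import *
Q=[0,1,0,0]
manip.move_l([472.7,-265,100],Q,feed=120)
manip.move_l([472.7,-265,40],Q,feed=100)
o=manip.observe();print(o["time_s"],o["tool_pos"],o["force"],o["width"])
r=manip.move_l([472.7,-265,32],Q,feed=12,force_limit=2.0)
o=manip.observe();print(r,o["time_s"],o["tool_pos"],o["force"],o["width"])
c=manip.calibration("wrist");im=manip.snapshot("wrist");cv2.imwrite("pics/w5.png",im[:,:,::-1])
```

```text
8.6083 [ 473.03280985 -265.11196424   40.47041741] [-0.91023775  0.29963704 -3.24808105] 52.93129429014663
True 9.0917 [ 472.85808548 -265.13593714   35.19390515] [-1.13338738  0.71959131  6.32472026] 52.920906439471516
```

View pics/w5.png

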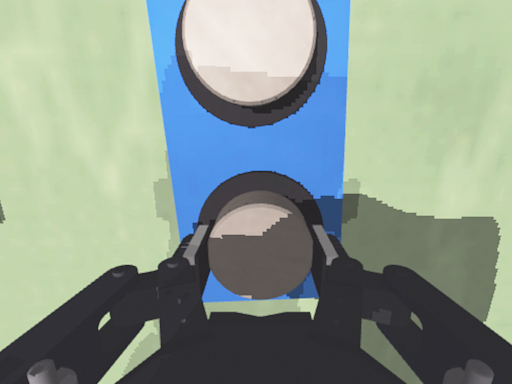

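Run:
```python
from h import *
Q=[0,1,0,0]
manip.open()
o=manip.observe();print(o["time_s"],o["tool_pos"],o["force"],o["width"])
manip.move_l([472.7,-265,60],Q,feed=60)
manip.move_l([450,-265,140],Q,feed=150)
o=manip.observe();print(o["time_s"],o["tool_pos"],o["force"],o["width"])
c=manip.calibration("wrist");im=manip.snapshot("wrist");cv2.imwrite("pics/w6.png",im[:,:,::-1]);np.save("pics/cw6.npy",c["camera_from_world"])
crop("pics/w6.png","pics/w6c.png",160,60,360,240,4)
```

```text
9.5667 [ 471.90387541 -264.78477366   34.25997018] [ 1.54774479 -0.11606206 -0.24284267] 85.20226873419745
10.85 [ 449.7171265  -264.94490555  139.44891494] [ 0.5329995   0.64389301 -0.28021509] 85.77006897591713
```

View pics/w6c.png

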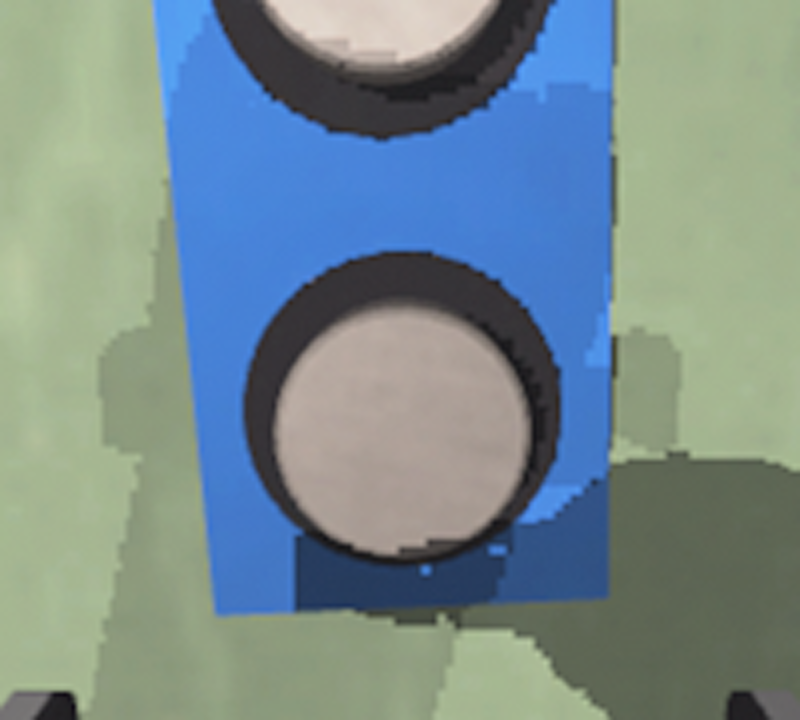

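Run:
```python
from h import *
c=manip.calibration("wrist"); c["camera_from_world"]=np.load(f"pics/cw6.npy")
f=lambda x,y,z:ray(c,(x+.5)/4-.5+160,(y+.5)/4-.5+60,z)
print("fl",f(402.5,407.5,22),f(244,407,22)-f(561,407,22),f(402,252,22)-f(402,563,22))
print("mag",f(403,430,48))
a,b=f(216,614,18),f(608,598,18);m=(a+b)/2;d=(b-a);ln=np.linalg.norm(d);d/=ln;n=np.array([-d[1],d[0],0]);n*=np.sign(n[0])
print(a,b,ln,"hole from edge",m+50*n)
l=f(165,100,18);r=f(613,100,18);print(l,r)
print("topcam pts of shelved flange-bottom edge",f(383,138,22))
```

```text
fl [ 475.3058929  -265.04884878   22.        ] [-6.99912627e-02  7.53232640e+01  0.00000000e+00] [ 7.47879251e+01  7.81439667e-02 -2.84217094e-14]
mag [ 475.0409612  -265.13594398   48.        ]
[ 421.35557602 -217.55986851   18.        ] [ 425.78631282 -317.27929966   18.        ] 99.81781593418052 hole from edge [ 473.52166224 -265.20017227   18.        ]
[ 544.03722011 -211.84705292   18.        ] [ 544.12552244 -312.05299251   18.        ]
topcam pts of shelved flange-bottom edge [ 535.80246207 -260.64491176   22.        ]
```

Run:
```python
from h import *
Q=[0,1,0,0]
manip.movep([546.7,322.5,158],Q)
manip.sleep(.15)
o=manip.observe();print(o["time_s"],o["q"].round(2),o["tool_pos"],o["ee_rot"].round(4))
c=manip.calibration("wrist");im=manip.snapshot("wrist");cv2.imwrite("pics/w7.png",im[:,:,::-1]);np.save("pics/cw7.npy",c["camera_from_world"])
print(proj(c,(550,325,48)))
crop("pics/w7.png","pics/w7c.png",190,110,330,250,5)
```

```text
13.1833 [-0.23  0.6  -0.6   1.61  0.37  1.05 -2.5 ] [547.26484274 321.36070473 157.93002725] [ 2.e-04  1.e+00 -8.e-04  1.e-04]
[256.18952752 186.8530838 ]
```

View pics/w7c.png

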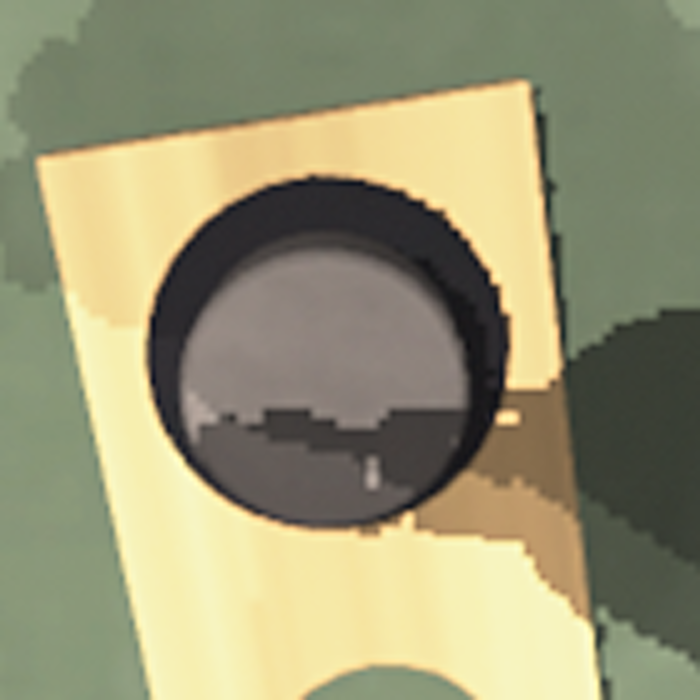

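View pics/w7.png

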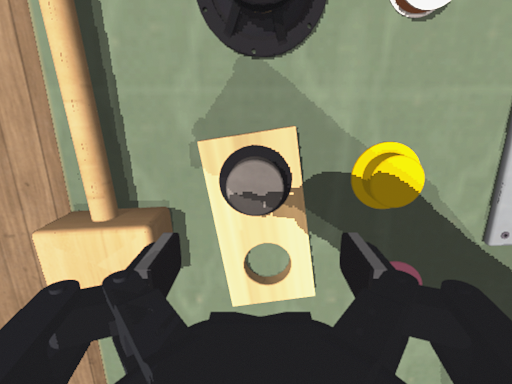

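Run:
```python
from h import *
c=manip.calibration("wrist"); c["camera_from_world"]=np.load(f"pics/cw7.npy")
f=lambda x,y,z:ray(c,(x+.5)/5-.5+190,(y+.5)/5-.5+110,z)
m=f(323.5,386.5,48);print("mag",m,f(179,386,48)-f(468,386,48)); print("fl",f(327,352,22),f(147,352,22)-f(507,352,22), f(327,176,22)[0]-38)
Q=[0,1,0,0]
print(manip.move_l([m[0]-1.7,m[1],34.2],Q,feed=90,force_limit=8))
manip.sleep(.1)
o=manip.observe();print(o["time_s"],o["tool_pos"],o["force"])
cv2.imwrite("pics/w8.png",manip.snapshot("wrist")[:,:,::-1])
```

```text
mag [549.95529759 326.79009682  48.        ] [4.26359866e-02 5.47461187e+01 0.00000000e+00]
fl [550.23169048 326.57593029  22.        ] [5.72845629e-02 7.48874749e+01 0.00000000e+00] 548.5912833252906
False
14.8583 [548.54133686 326.93968632  34.75396445] [-0.79494507 -0.83204027  0.0273149 ]
```

View pics/w8.png

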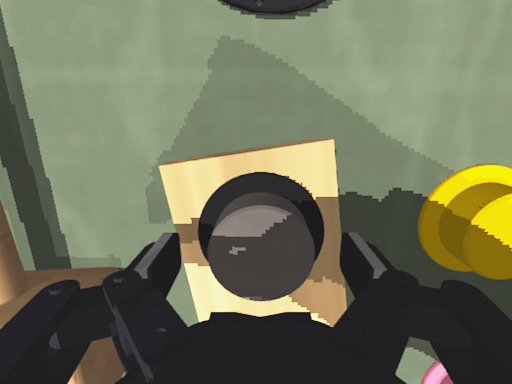

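Run:
```python
from h import *
Q=[0,1,0,0]
manip.grab()
o=manip.observe();print(o["time_s"],o["tool_pos"],o["force"],o["width"])
x,y,z=o["tool_pos"]
manip.move_l([x,y,z+30],Q,feed=60)
manip.move_l([x,y,140],Q,feed=150)
o=manip.observe();print(o["time_s"],o["tool_pos"],o["force"],o["width"])
manip.movep([500,-14.6,140],Q)
manip.sleep(.15)
o=manip.observe();print(o["time_s"],o["tool_pos"],o["force"],o["width"])
c=manip.calibration("wrist");im=manip.snapshot("wrist");cv2.imwrite("pics/w9.png",im[:,:,::-1]);np.save("pics/cw9.npy",c["camera_from_world"])
crop("pics/w9.png","pics/w9c.png",190,95,340,305,4)
crop("pics/w9.png","pics/w9d.png",150,30,390,210,3)
```

```text
15.3083 [548.39585165 326.77014958  34.78571133] [-1.2553403  -2.03838408  4.53389361] 53.081638657914944
16.6167 [548.05241533 326.21004639 139.13696481] [-0.49888265 -1.1686015  -4.35805581] 52.70513545440631
18.0667 [500.49566259 -13.07157572 140.05636513] [ 0.21022713  0.98749082 -4.00708796] 53.11041318538468
```

View pics/w9c.png

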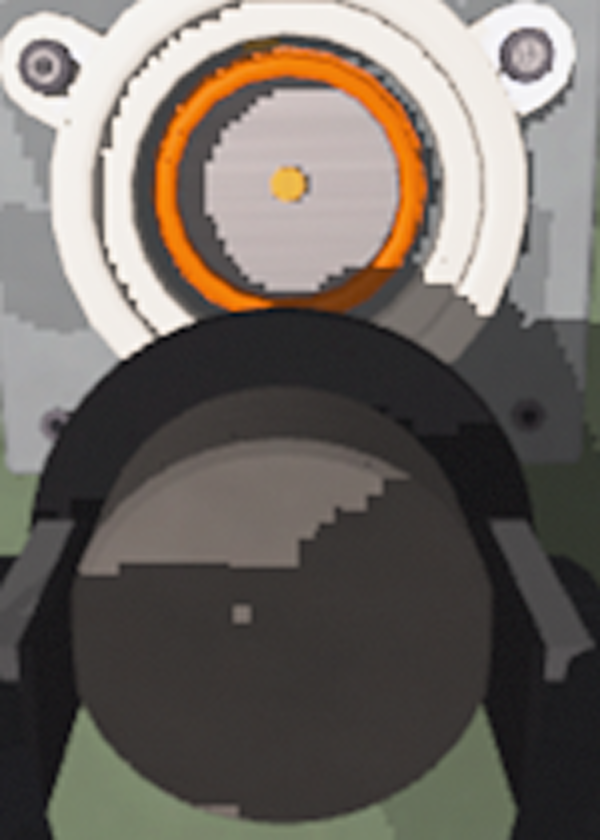

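View pics/w9d.png

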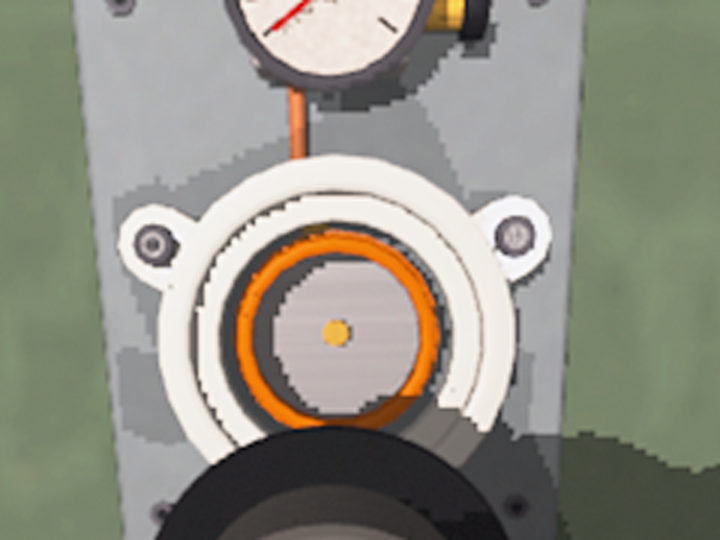

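Run:
```python
from h import *
c=manip.calibration("wrist"); c["camera_from_world"]=np.load(f"pics/cw9.npy")
f=lambda x,y,z:ray(c,(x+.5)/4-.5+190,(y+.5)/4-.5+95,z)
a,b=f(45,66,55),f(526,52,55);m=(a+b)/2;d=b-a;L=np.hypot(d[0],d[1]);n=np.array([d[1],-d[0],0])/L;n*=-np.sign(n[0])
print(a,b,L,"ring",m+n*27.5)
print("rim outer y",f(51,200,55.5),f(528,200,55.5))
tz=140.06-11.8  # flange top z (34.2->22)
for z in (128,124):
  l,r=f(33,520,z),f(532,520,z);t=f(282,308,z)
  print("flange",t[0]-38,(l[1]+r[1])/2,l[1]-r[1])
```

```text
[571.8386105   33.89968143  55.        ] [574.78491674 -60.69234008  55.        ] 94.63789544868128 ring [545.82509373 -14.25247074  55.        ]
rim outer y [545.67750773  34.06215259  55.5       ] [546.00005759 -62.87373165  55.5       ]
flange 501.03143122761946 -13.10311456634138 73.9459520393875
flange 500.1706894637409 -13.110019041292242 75.95296198100799
```

Run:
```python
from h import *
Q=[0,1,0,0]
manip.move_l([544.7,-14.4,120],Q,feed=120)
manip.move_l([544.7,-14.4,76],Q,feed=80)
manip.sleep(.1)
o=manip.observe();print(o["time_s"],o["tool_pos"],o["force"],o["width"])
x,y,z=o["tool_pos"]
r=manip.move_l([544.7,-14.4,65],Q,feed=12,force_limit=3)
o=manip.observe();print(r,o["time_s"],o["tool_pos"],o["force"],o["wrist_torque"],o["width"])
cv2.imwrite("pics/w10.png",manip.snapshot("wrist")[:,:,::-1])
cv2.imwrite("pics/s10.png",manip.snapshot("side")[:,:,::-1])
crop("pics/w10.png","pics/w10c.png",130,130,390,330,3)
```

```text
19.475 [545.07899912 -14.26652512  76.40864475] [-0.31892974  0.25296645 -3.19745798] 52.566770387770646
True 20.2167 [544.56771371 -14.42482854  66.23347984] [2.00978308 0.01777041 2.4266278 ] [ 0.04111468 -0.27984032  0.02759096] 53.0435074729224
```

View pics/w10c.png

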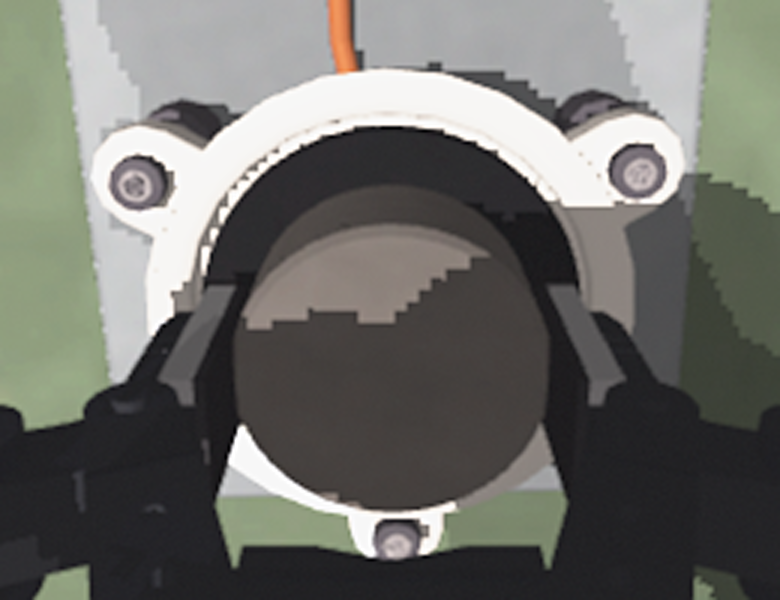

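Run:
```python
from h import *
Q=[0,1,0,0]
def ob(r=None):
  o=manip.observe();print(r,round(o["time_s"],2),o["tool_pos"].round(2),o["force"].round(2),round(o["width"],2));return o
for z in (60,56,54):
  r=manip.move_l([544.7,-14.4,z],Q,feed=25,force_limit=25); manip.sleep(.1); ob(r)
cv2.imwrite("pics/w11.png",manip.snapshot("wrist")[:,:,::-1])
```

```text
False 20.8 [544.59 -14.42  59.99] [0.66 0.51 4.8 ] 52.96
False 21.21 [544.59 -14.44  56.23] [-0.2  -1.03  7.89] 53.01
False 21.56 [544.62 -14.47  54.56] [-2.68  0.02 11.66] 52.86
```

View pics/w11.png

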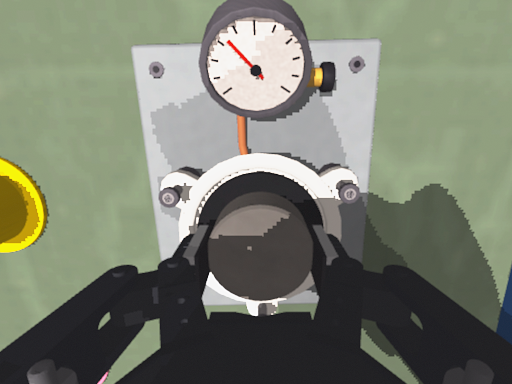

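Run:
```python
from h import *
Q=[0,1,0,0]
def ob(r=None):
  f=[];
  for i in range(4): manip.sleep(.04); o=manip.observe(); f.append(o["force"])
  print(r,round(o["time_s"],2),o["tool_pos"].round(2),np.mean(f,0).round(2),round(o["width"],2));return np.mean(f,0)[2]
z=54
while z>50.3:
  z-=.5
  r=manip.move_l([544.7,-14.4,z],Q,feed=8,force_limit=12)
  if ob(r)>21 or r: break
cv2.imwrite("pics/w12.png",manip.snapshot("wrist")[:,:,::-1])
cv2.imwrite("pics/s12.png",manip.snapshot("side")[:,:,::-1])
```

```text
False 22.02 [544.61 -14.44  54.13] [-3.52 -0.79 12.43] 53.16
False 22.44 [544.64 -14.4   53.71] [-3.19 -0.67 13.7 ] 53.11
False 22.86 [544.62 -14.41  53.27] [-3.71 -0.55 15.03] 52.93
False 23.27 [544.62 -14.43  52.87] [-4.46 -1.11 15.71] 53.36
False 23.69 [544.67 -14.42  52.65] [-5.5  -1.01 19.97] 53.09
False 24.11 [544.67 -14.42  52.61] [-7.34 -1.8  25.81] 53.04
```

View pics/w12.png

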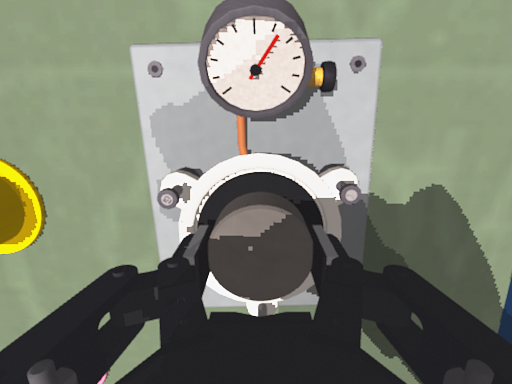

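Run:
```python
from h import *
Q=[0,1,0,0]
manip.move_l([544.7,-14.4,51.4],Q,feed=8)
for i in range(5):
  manip.sleep(.2); o=manip.observe(); print(round(o["time_s"],2),o["tool_pos"].round(2),o["force"].round(2),o["width"].round(2),o["ee_rot"].round(4))
cv2.imwrite("pics/w13.png",manip.snapshot("wrist")[:,:,::-1])
cv2.imwrite("pics/s13.png",manip.snapshot("side")[:,:,::-1])
cv2.imwrite("pics/t13.png",manip.snapshot("top")[:,:,::-1])
a=cv2.resize(cv2.imread("pics/s13.png")[150:300,130:350],None,fx=3,fy=3);b=cv2.resize(cv2.imread("pics/w13.png")[0:130,180:330],None,fx=1,fy=1)
a[:130,:150]=b
cv2.imwrite("pics/m13.png",a)
```

```text
Traceback (most recent call last):
AttributeError: 'float' object has no attribute 'round'
```

Run:
```python
from h import *
for i in range(5):
  manip.sleep(.2); o=manip.observe(); print(round(o["time_s"],2),o["tool_pos"].round(2),o["force"].round(2),o["ee_rot"].round(4))
cv2.imwrite("pics/w13.png",manip.snapshot("wrist")[:,:,::-1])
cv2.imwrite("pics/s13.png",manip.snapshot("side")[:,:,::-1])
cv2.imwrite("pics/t13.png",manip.snapshot("top")[:,:,::-1])
a=cv2.resize(cv2.imread("pics/s13.png")[150:300,130:350],None,fx=3,fy=3);b=cv2.imread("pics/w13.png")[0:130,180:330]
a[:130,:150]=b
cv2.imwrite("pics/m13.png",a)
```

```text
24.86 [544.65 -14.41  52.66] [-5.6  -1.08 21.02] [4.e-04 1.e+00 0.e+00 2.e-04]
25.06 [544.64 -14.44  52.63] [-6.1  -2.49 21.4 ] [4.e-04 1.e+00 0.e+00 2.e-04]
25.26 [544.65 -14.4   52.65] [-5.29 -1.57 20.64] [4.e-04 1.e+00 0.e+00 2.e-04]
25.46 [544.69 -14.44  52.66] [-5.79 -1.6  20.97] [ 4.e-04  1.e+00 -0.e+00  2.e-04]
25.66 [544.66 -14.41  52.66] [-6.61 -1.07 21.14] [ 4.e-04  1.e+00 -0.e+00  2.e-04]
```

View pics/m13.png

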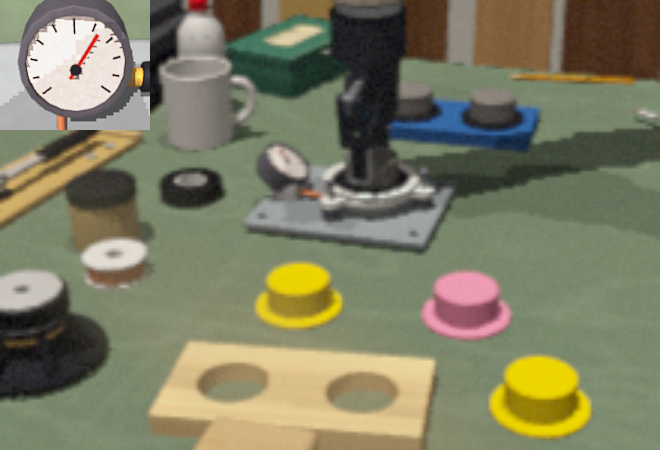

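View pics/t13.png

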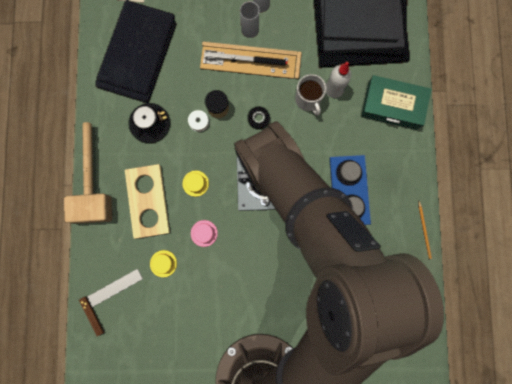

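```bash
python3 -c "
from workcell import manip
print(manip.sign_off())"
```

```text
the job is handed in; nothing more can be done
None
```

I did the job in the order asked and handed it in at about 26 s of the 61 s allowed, with the gripper still holding the waiting tweeter down in the ring.

- **Tested tweeter:** I set it face down over the empty hole of the blue board. The wrist camera puts its flange within about 0.5 mm of the hole I measured beforehand. Measured from the board's edge instead, it is about 1.8 mm off.
- **Waiting tweeter:** It touched the ring's ledge at a TCP height of about 66.4 mm and went down about 14 mm until it stopped. The stop was clear: over the last steps the force rose from about 16 to 26 N while the height barely changed. I then backed off to a steady 21 N, with the height unchanged at 52.65 mm for a second. The gauge needle had swung well round.
- **Other things:** In the last pictures the third tweeter and the other things in view are where they were. The arm hid the screwdriver and the bottom-right corner in the last top picture, but I never went near them.

**Checks that disagreed:**
- The top and wrist cameras differed by 2–5 mm, so I used the wrist camera's relative measurements.
- The pressing force shows a small sideways part of about 6 N.
- The gripper closed to 53 mm on the nominal 55 mm magnets, the same for both tweeters.

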